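# Balance the glass panel on the hump mould

## Task

Take the green glass panel from its cork rest and balance it on top of the domed mould, bosses up, so that it lies level and still by itself and is ready for slumping. One end may be heavier than the other, so nudge or re-seat it until it stays level. Treat it as glass: set it down gently, never let it touch the bench, and leave the other things on the bench where they are.

Things in the scene. Friction and masses are not known exactly. Their poses are not given: they have to be found in the camera images.
- blank: green glass strip 170 long (x), 50 wide (y), 6 mm thick, flat below, 0.21-0.25 kg. On top a round glass boss near each end (42 mm across, 18 mm tall, 60 mm from the middle; red at +x, blue at -x). Unevenly cast inside, it balances at an unknown point of its long middle line, up to 20 mm to either side of the middle. Origin: centre of underside; z out of the bossed face
- mould: the hump mould: a fixed, rough terracotta half-ball of radius 65 mm on a 20 mm high round foot, with a 148 mm wide, 6 mm thick flange; 85 mm tall in all. Does not move. Origin: centre of its underside
- mould_apex (a point): the topmost point of the mould's dome (85 mm above the bench); the centre of the ball is 65 mm below it
- rack: the low rest on which the panel lies at first: two cork bearers 34 mm high, each 16 mm (x) by 66 mm (y), centred 55 mm to either side of the middle along its x, on a thin steel strip. Fixed. Origin: centre of its underside
- end_red (a point): point on the panel: middle of the lower edge of its red end, 85 mm from its middle
- end_blue (a point): point on the panel: middle of the lower edge of its blue end, 85 mm from its middle
- frit_jar: small screw-top jar of glass frit, 52 mm across, 70 mm tall; a bystander. Origin: centre of its underside.
- paperweight: amber glass paperweight, 64 mm across, 51 mm tall; a bystander. Origin: centre of its underside.
- jacks: dark steel jacks (sprung tongs) lying flat, about 240 by 78 mm, 14 mm thick; a bystander. Origin: centre of its underside.
- tweezers: bright steel tweezers with yellow bend lying flat, about 240 by 54 mm, 14 mm thick; a bystander. Origin: centre of its underside.
- paddle: wooden paddle lying flat, 260 mm long, 14 mm thick; a bystander. Origin: centre of its underside.
- tumbler: blue tumbler, 72 mm across the rim, 100 mm tall; a bystander. Origin: centre of its underside.
- optic_mould: brass mould cone, 76 mm across, 66 mm tall; a bystander. Origin: centre of its underside.
There are look-alikes about, which are no part of the job. There is more than one size of the blank; the one meant has the size given above.

How it is judged:
At the end, for the whole second after the job is handed in: The panel, bosses up, rests on the dome alone near its top (its middle within 40 mm of the apex sideways, underside 75 to 95 mm above the bench), level within 0.06 rad (about 3.5 degrees), released and still (under 20 mm/s and 0.15 rad/s) (angle between blank's own z axis and vertical below 0.06 rad and contact force between blank and mould above 0.5 N and horizontal distance between blank and mould_apex below 0.04 m and height (world z) of blank between 0.075 and 0.095 m and linear speed of blank below 0.02 m/s and angular speed of blank below 0.15 rad/s); the robot touches nothing.
It fails at once if an end of the panel comes down to the bench (below 12 mm) (height (world z) of any of end_red, end_blue below 0.012 m).
It fails at once if the panel is set down on the mould hard (over 40 N) (contact force between blank and mould above 40 N).
It fails at once if one of the other loose things is moved more than 30 mm or knocked over (distance of any of frit_jar, paperweight, jacks, tweezers, paddle, tumbler, optic_mould from where it was at the start of the episode above 0.03 m or angle between any of frit_jar, paperweight, jacks, tweezers, paddle, tumbler, optic_mould's own z axis and vertical above 0.5 rad).
It also fails if it takes over 58 s, if anything falls off the work surface, if the arm or the gripper's body presses on something with over 40 N, if the wrist force passes 120 N, or if a joint passes its speed limit or range.

## Robot

A 6-joint arm with a two-finger parallel gripper is mounted at the origin on the work surface. World frame = base frame: x ahead of the robot, y to its left, z up, the work surface at z = 0. Lengths are in m, angles in rad, forces in N, time in s.
With the tool pointing down it reaches from about 0.35 to 0.975 m from the base axis. Payload 17.4 kg.
Tool frame: the origin (TCP) lies at the very end of the fingers, on their centre line; the grasp point (between the pads) lies 19 mm behind it; y points along the fingers, x is the direction in which the jaws open and shut, and the axes are right-handed (so a half turn about y gives the same grasp; the last joint's range is limited). The gripper opens to 85 mm and grips with 20 to 120 N. Pads are 22 mm wide; open, the fingers measure 114 mm over their backs; the gripper's body (76 mm by 85 mm) begins 54 mm behind the grasp point. The pads swing forward as they close: fully open they stand 13 mm farther back than shut.
Start: joints at [-1.265, 0.116, 1.442, -0, 1.584, -0.038], TCP at [0.228, -0.636, 0.231] pointing down, gripper open.
Joint ranges: [-2.83, 2.83], [-0.83, 2.19], [0.07, 2.5], [-1.14, 4.28], [0.01, 3], [-2.97, 2.97]. Speed limits (rad/s): [1.89, 1.89, 2.22, 3.14, 3.14, 3.14].

## Interface

Orientations are given as a unit quaternion [w, x, y, z].
In Python, from plant import manip, grab_frame, get_calibration, finish_job gives the robot as it stands.
- The arm moves only by the shell command python3 -m inch 'ROWS'. ROWS is JSON, one flat list of numbers, 5 for each row, row after row: the opening, from -1 (shut) to 1 (fully open), then the shift along the tool's x, y, z in cm, then the turn about the tool's y in rad. In form: [jaw, tx, ty, tz, turn, jaw, tx, ty, tz, turn, ...]. A call has 1 to 12 rows; each row shifts and turns the pose as measured when the row begins, along the tool's axes as they then stand; what a row does not reach is not made up. A row lasts 1/12 s, in which the tool goes at most 41.7 mm and 7.16 degrees, less where a joint would pass 70% of its speed; a pose out of reach is approached as far as the arm can. A call with a gripper value outside its range is refused whole. The fingers move at their own pace and stop on an object; the grip force is fixed at half the most. Time passes only in rows, so rows that do not move let the fingers close. It gives the time, the measured TCP pose, the force and the opening at its end, in the units of the state.
- manip.observe(): the state, without advancing time (a new reading comes with each control period).
- grab_frame(name): name is "scene" or "top" or "wrist"; returns (picture, depth): 384x512x3 uint8, red, green, blue; 384x512 float32, m along the optical axis (not along the pixel's ray), 0 where there is no reading.
- get_calibration(name): a dict with "K" (3x3 intrinsics, pixels), "pose" (4x4, takes a point from camera to world coordinates). Camera axes: x right, y down, z forward; pixel columns grow to the right and rows downward; lengths in m; the calibration is good to about 2 mm. The wrist camera is an equidistant fisheye: a pixel r from the principal point sees the ray r / f radians off the axis. A picture is of the moment at which its call begins: read the wrist's pose just before it. get_calibration takes no time and is no camera call; for the wrist camera it gives the pose at the moment of the call.
- finish_job(): hands the job in, once; it reports no verdict.
The state is a dict: "time_s": time; "joint_pos": joint angles; "qd": joint speeds; "effort": joint torques, N m; "tool_pos": TCP position; "orientation": TCP orientation; "contact_force": force on the tool from outside, world axes, zero at the start; "ft_torque": the same for the moment, N m; "width": finger opening in m.
Only numpy, scipy, OpenCV 4.12 (cv2) and the standard library are available. Lean on these libraries where they do the work, as an engineer would, in place of code of your own. Each camera call takes 0.05 s, during which the arm holds its last target. There are 200 camera calls.

## Working session

There is one attempt and no reset: what is moved stays moved. The work goes in short steps, Python scripts to look and compute and a shell command to move; the robot and the scene stay as the last step left them, time stands still between calls to the robot, and variables do not carry over. Pictures are saved under pics/ and viewed, about 8 in all and at most 12, crops included, and the job is handed in when it is done.

```bash
ls; mkdir -p pics; python3 - <<'E'
from plant import manip, grab_frame, get_calibration
import cv2,numpy as np
for n in ("scene","top"):
    p,d=grab_frame(n); np.savez(f"pics/{n}0.npz",p=p,d=d,**get_calibration(n))
    cv2.imwrite(f"pics/{n}0.png",cv2.cvtColor(p,cv2.COLOR_RGB2BGR))
a=cv2.imread("pics/scene0.png");b=cv2.imread("pics/top0.png")
cv2.imwrite("pics/top0b.png",cv2.resize(b,(800,600)))
o=manip.observe();print({k:np.round(v,3).tolist() for k,v in o.items()})
print(get_calibration("top"))
E
```

```text
pics
{'time_s': 0.1, 'joint_pos': [-1.265, 0.116, 1.442, -0.0, 1.584, -0.038], 'qd': [0.002, -0.001, -0.003, 0.002, -0.001, -0.001], 'effort': [0.003, -73.366, -63.379, 0.0, 0.005, -0.0], 'tool_pos': [0.227, -0.635, 0.231], 'orientation': [0.578, -0.578, 0.407, -0.407], 'contact_force': [0.029, -0.401, 0.357], 'ft_torque': [0.029, 0.009, 0.04], 'width': 0.085}
{'K': array([[412.75161   ,   0.        , 260.55232175],
       [  0.        , 412.75161   , 195.37024622],
       [  0.        ,   0.        ,   1.        ]]), 'pose': array([[ 0.00794739, -0.98840486,  0.15163335,  0.3464785 ],
       [-0.99966449, -0.00411472,  0.02557302, -0.02517225],
       [-0.02465257, -0.15178572, -0.98810594,  1.31557779],
       [ 0.        ,  0.        ,  0.        ,  1.        ]])}
```

View pics/top0b.png

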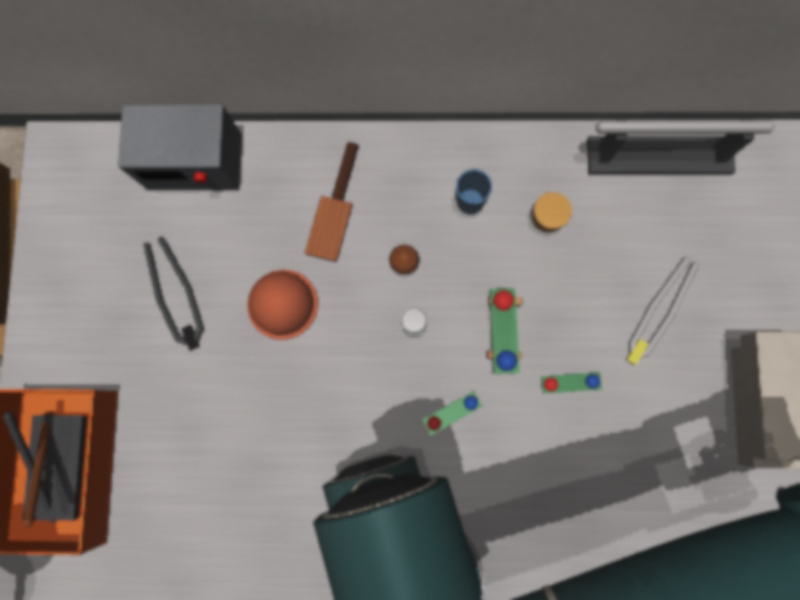

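View pics/scene0.png

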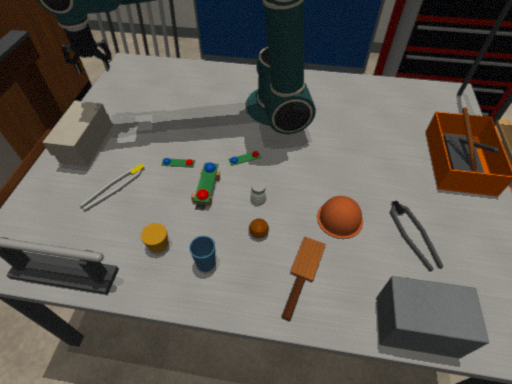

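The top view shows the large panel on cork rests at 800x600 px (505,330), with the red boss at (504,300) and the blue at (507,361). The mould is at (283,304). The two smaller strips at (570,383) and (452,412) are look-alikes. In the scene view the panel is at (207,184) and the mould at (341,217).

```bash
cat > h.py <<'E'
import numpy as np,cv2
def load(n): 
    z=np.load(n); return z['p'],z['d'],z['K'],z['pose']
def pts(d,K,T,m):
    v,u=np.nonzero(m&(d>0)); z=d[v,u]
    P=np.c_[(u-K[0,2])/K[0,0]*z,(v-K[1,2])/K[1,1]*z,z]
    return P@T[:3,:3].T+T[:3,3]
def box(p,c,w):
    m=np.zeros(p.shape[:2],bool); m[c[1]-w:c[1]+w+1,c[0]-w:c[0]+w+1]=1; return m
def sphere(P):
    A=np.c_[2*P,np.ones(len(P))];s=np.linalg.lstsq(A,(P**2).sum(1),rcond=None)[0]
    return s[:3],np.sqrt(s[3]+s[:3]@s[:3])
E
python3 - <<'E'
from h import *
from scipy.spatial.transform import Rotation as Ro
for n,pan,mo in(("scene",(207,184),(341,217)),("top",(323,211),(181,195))):
    p,d,K,T=load(f"pics/{n}0.npz"); i=p.astype(int); r,g,b=i[...,0],i[...,1],i[...,2]
    B=box(p,pan,32 if n=="top" else 26)
    for nm,m in(("red",(r>1.8*g)&(r>1.8*b)),("blue",(b>1.5*g)&(b>1.5*r)),("green",(g>1.3*r)&(g>1.2*b))):
        m=m&B
        k,l,s,c=cv2.connectedComponentsWithStats(m.astype(np.uint8)); j=1+np.argmax(s[1:,4]); m=l==j
        P=pts(d,K,T,m); print(n,nm,c[j].round(1),s[j,4],"xy",P[:,:2].mean(0).round(4),"z pct",np.percentile(P[:,2],[5,50,95]).round(4),"x",np.percentile(P[:,0],[1,99]).round(3),"y",np.percentile(P[:,1],[1,99]).round(3))
    m=(r>1.4*g)&(r>1.4*b)&box(p,mo,24); P=pts(d,K,T,m); 
    P=P[P[:,2]>.035]; c,R=sphere(P); print(n,"mould",c.round(4),R.round(4),"top",P[:,2].max().round(4), "resid",np.std(np.linalg.norm(P-c,axis=1)-R).round(4))
print(Ro.from_quat([-.578,.407,-.407,.578]).as_matrix().round(3))
E
```

```text
scene red [202.2 194. ] 104 xy [ 0.5596 -0.1792] z pct [0.0452 0.0538 0.0588] x [0.54  0.574] y [-0.196 -0.163]
scene blue [209.5 166.9] 77 xy [ 0.4409 -0.1839] z pct [0.046  0.0532 0.0585] x [0.424 0.455] y [-0.201 -0.169]
scene green [206.4 182.9] 347 xy [ 0.4998 -0.1815] z pct [0.0354 0.0397 0.0426] x [0.416 0.58 ] y [-0.209 -0.158]
scene mould [0.5505 0.2679 0.0216] 0.0637 top 0.0878 resid 0.0016
top red [321.8 191.7] 112 xy [ 0.5525 -0.1815] z pct [0.0475 0.0546 0.0589] x [0.536 0.57 ] y [-0.198 -0.164]
top blue [324.  230.4] 104 xy [ 0.4331 -0.1863] z pct [0.0482 0.0545 0.0592] x [0.417 0.45 ] y [-0.202 -0.171]
top green [322.  212.6] 442 xy [ 0.4892 -0.1829] z pct [0.0352 0.0389 0.0433] x [0.414 0.538] y [-0.208 -0.161]
top mould [0.5498 0.2679 0.0213] 0.0634 top 0.0884 resid 0.0019
[[ 0.337  0.     0.941]
 [-0.941  0.     0.337]
 [ 0.    -1.     0.   ]]
```

```bash
python3 -m inch '[1,-1,0,0,0.1,1,-2,0,0,0.1,1,-3.5,0,0,0.104,1,-4,0,0,0,1,-4,0,0,0,1,-4,0,0,0,1,-4,0,0,0,1,-3.2,0,2.4,0,1,-3.2,0,2.4,0,1,-3.2,0,2.4,0,1,-3.2,0,2.4,0,1,-3.2,0,2.4,0]'
```

```text
time_s: 1.1
tool_pos: [0.3231, -0.2364, 0.2249]
orientation: [0.504, -0.502, 0.499, -0.494]
contact_force: [0.8, -1.2, -0.4]
width: 0.0854
```

```bash
python3 -m inch '[1,-1,0,3.4,-0.013,1,-1,0,3.4,-0.013,1,-1,0,3.4,0,1,-1,0,3.4,0,1,-0.8,1.5,3,0,1,0,3,0.8,0,1,0,3,0,0,1,0,2,0,0,1,0,0,0,0]'; python3 - <<'E'
from plant import manip, grab_frame, get_calibration
import cv2,numpy as np
o=manip.observe();c=get_calibration("wrist");p,d=grab_frame("wrist")
np.savez("pics/w1.npz",p=p,d=d,**c);cv2.imwrite("pics/w1.png",p[...,::-1])
print(o['tool_pos'],o['orientation'],c)
E
```

```text
time_s: 1.85
tool_pos: [0.5075, -0.1686, 0.127]
orientation: [0.514, -0.51, 0.488, -0.487]
contact_force: [-0.4, -0.3, -1.6]
width: 0.0849
[ 0.50746165 -0.16855367  0.12703226] [ 0.51437194 -0.51043752  0.48794727 -0.48660303] {'K': array([[297.31863964,   0.        , 252.65145087],
       [  0.        , 297.31863964, 194.90923814],
       [  0.        ,   0.        ,   1.        ]]), 'pose': array([[ 0.05051713, -0.95594904, -0.289153  ,  0.5802911 ],
       [-0.99870848, -0.04992457, -0.0094294 , -0.16623203],
       [-0.00542181,  0.2892559 , -0.95723645,  0.27015633],
       [ 0.        ,  0.        ,  0.        ,  1.        ]])}
```

View pics/w1.png

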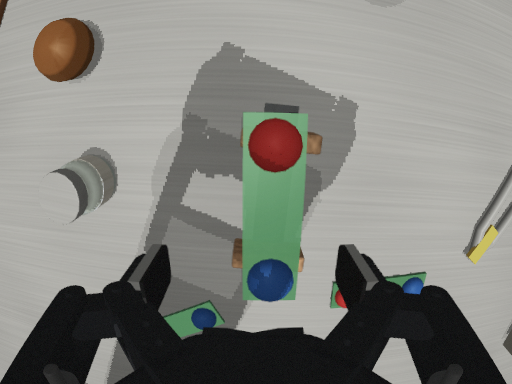

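Wrist view: the panel's red end runs (244,113)–(308,113) and its blue end (243,299)–(296,300). The jaws straddle it, off to one side.

```bash
cat >> h.py <<'E'
def wray(uv,K,T):
    uv=np.atleast_2d(uv).astype(float); a=(uv-K[:2,2])/K[0,0]; th=np.linalg.norm(a,axis=1)
    r=np.c_[a*(np.sin(th)/th)[:,None],np.cos(th)]; return r@T[:3,:3].T
def wplane(uv,K,T,z):
    r=wray(uv,K,T); return T[:3,3]+r*((z-T[2,3])/r[:,2])[:,None]
def wpts(d,K,T,m):
    v,u=np.nonzero(m&(d>0)); r=wray(np.c_[u,v],K,T); zc=r@T[:3,2]
    return T[:3,3]+r*(d[v,u]/zc)[:,None]
E
python3 - <<'E'
from h import *
p,d,K,T=load("pics/w1.npz")
i=p.astype(int); r,g,b=i[...,0],i[...,1],i[...,2]
C=wplane([(244,113),(308,113),(243,299),(296,300)],K,T,.04); print(C.round(4),C.mean(0).round(4), np.linalg.norm(C[0]-C[1]),np.linalg.norm(C[0]-C[2]))
B=np.zeros(g.shape,bool);B[100:310,235:315]=1
m=(g>1.3*r)&(g>1.2*b)&B;P=wpts(d,K,T,m);print("green z",np.percentile(P[:,2],[5,50,95]).round(4))
mid=P[(abs(P[:,2]-.04)<.005)]
rect=cv2.minAreaRect((mid[:,:2]*1000).astype(np.float32)); print("rect mm",rect)
for nm,m in(("red",(r>1.8*g)&(r>1.8*b)&B),("blue",(b>1.5*g)&(b>1.5*r)&B)):
    P=wpts(d,K,T,m);P=P[P[:,2]>.045]; print(nm,P.mean(0).round(4),P[:,2].max())
E
```

```text
[[ 0.5758 -0.1586  0.04  ]
 [ 0.579  -0.2078  0.04  ]
 [ 0.4073 -0.1646  0.04  ]
 [ 0.408  -0.2152  0.04  ]] [ 0.4925 -0.1866  0.04  ] 0.04936592677490069 0.1686204103827408
green z [0.0393 0.0404 0.0414]
rect mm ((492.9501647949219, -185.71994018554688), (169.74676513671875, 50.1248779296875), 1.959295630455017)
red [ 0.5541 -0.1827  0.0546] 0.060439006283021735
blue [ 0.439  -0.187   0.0541] 0.05970797436351352
```

```bash
python3 -m inch '[1,1.0,0,-0.9,0.016,1,0.7,0,-0.6,0,1,0,2,0,0,1,0,2,0,0,1,0,1.5,0,0,1,0,0.7,0,0,1,0,0,0,0]'
```

```text
time_s: 2.48
tool_pos: [0.4936, -0.1933, 0.0768]
orientation: [0.511, -0.503, 0.488, -0.497]
contact_force: [-0.6, -0.1, 0.0]
width: 0.0855
```

```bash
python3 -m inch '[1,-0.6,0,0,0,1,0,1.5,0,0,1,0,1.5,0,0,1,0,1,0,0,1,0,0.5,0,0,1,0,0,0,0,1,0,0,0,0]'; python3 -c "
from plant import manip
o=manip.observe();print(o['tool_pos'])"
```

```text
time_s: 3.07
tool_pos: [0.497, -0.1889, 0.0397]
orientation: [0.512, -0.502, 0.485, -0.501]
contact_force: [-0.5, -0.7, 0.1]
width: 0.0854
[ 0.49702538 -0.18887102  0.03968354]
```

Small correction, then the last centimetre down, and close.

```bash
python3 -m inch '[1,-0.3,0,-0.4,0,1,0,0.6,0,0,1,0,0.6,0,0,1,0,0,0,0,1,0,0,0,0]'; python3 - <<'E'
from plant import manip, grab_frame, get_calibration
import cv2,numpy as np
o=manip.observe();c=get_calibration("wrist");p,d=grab_frame("wrist")
np.savez("pics/w2.npz",p=p,d=d,**c);cv2.imwrite("pics/w2.png",p[...,::-1])
print(o['tool_pos'],o['orientation'])
E
```

```text
time_s: 3.48
tool_pos: [0.4938, -0.186, 0.0289]
orientation: [0.512, -0.501, 0.484, -0.502]
contact_force: [-0.1, 0.3, -0.1]
width: 0.0854
[ 0.49375005 -0.18598786  0.0288513 ] [ 0.51211343 -0.5012275   0.48386721 -0.5023777 ]
```

View pics/w2.png

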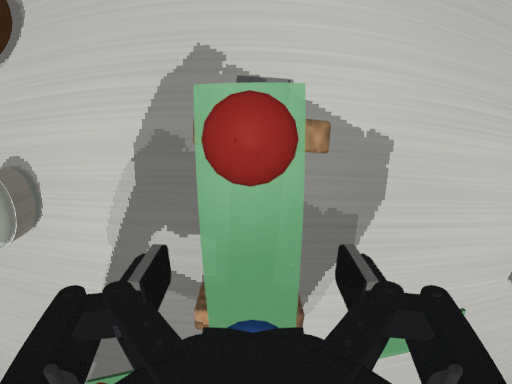

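The wrist view shows the panel centred between the finger tips (155,248) and (345,248). Now closing.

```bash
python3 -m inch '[-1,0,0,0,0,-1,0,0,0,0,-1,0,0,0,0,-1,0,0,0,0,-1,0,0,0,0,-1,0,0,0,0,-1,0,0,0,0,-1,0,0,0,0]'; python3 - <<'E'
from plant import manip, grab_frame, get_calibration
from h import *
import cv2,numpy as np
o=manip.observe();c=get_calibration("wrist");p,d=grab_frame("wrist");K,T=c['K'],c['pose']
np.savez("pics/w3.npz",p=p,d=d,**c)
print(o['tool_pos'],o['width'],o['ft_torque'],o['contact_force'])
i=p.astype(int); dark=(i.max(2)<150)
P=wpts(d,K,T,dark); R=P-o['tool_pos']
for s in(-1,1):
    s_=(R[:,1]*s>.015)&(R[:,1]*s<.045)&(abs(R[:,0])<.02)&(R[:,2]>-.025)&(R[:,2]<.06)
    Q=P[s_]; print(s,len(Q),np.percentile(Q[:,2],[0,1,3,5,10,50]).round(4) if len(Q) else'')
cv2.imwrite("pics/w3.png",p[...,::-1])
E
```

```text
time_s: 4.2
tool_pos: [0.494, -0.1862, 0.0294]
orientation: [0.512, -0.501, 0.484, -0.503]
contact_force: [-0.5, 0.0, 0.5]
width: 0.0479
[ 0.49401725 -0.18623012  0.02941349] 0.04790311980937999 [-0.01321023  0.05216497  0.01206498] [-0.53175004  0.0078333   0.49959692]
-1 3303 [0.0373 0.0397 0.0413 0.0431 0.0479 0.0768]
1 3382 [0.0365 0.0397 0.0411 0.0432 0.0479 0.0772]
```

View pics/w3.png

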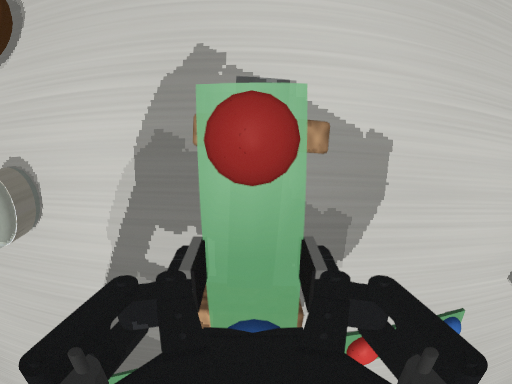

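The fingers have closed on the panel edges, pads at (190,265) and (315,265). Depth puts the tips near z=0.037, so they hold only the upper half of the edge. I'll regrip 4 mm lower.

```bash
python3 -m inch '[0.5,0,0,0,0,0.5,0,0,0,0,0.5,0,0.45,0,0,0.5,0,0,0,0,-1,0,0,0,0,-1,0,0,0,0,-1,0,0,0,0,-1,0,0,0,0,-1,0,0,0,0,-1,0,0,0,0]'; python3 - <<'E'
from plant import manip
o=manip.observe();print(o['tool_pos'],o['width'],o['ft_torque'],o['contact_force'])
E
```

```text
time_s: 5.08
tool_pos: [0.4943, -0.1863, 0.0247]
orientation: [0.512, -0.501, 0.484, -0.503]
contact_force: [-0.7, -0.1, 1.2]
width: 0.0483
[ 0.49427905 -0.18630036  0.02470271] 0.048332289470982295 [-0.09829798  0.11332992  0.00272727] [-0.73917601 -0.10980794  1.19896988]
```

```bash
python3 -m inch '[-1,0,-0.5,0,0,-1,0,-1.5,0,0,-1,0,-2,0,0,-1,0,-2,0,0,-1,0,-2,0,0,-1,0,-2,0,0,-1,0,-2,0,0,-1,0,-2,0,0,-1,0,0,0,0,-1,0,0,0,0,-1,0,0,0,0,-1,0,0,0,0]'; python3 - <<'E'
from plant import manip,grab_frame,get_calibration
import numpy as np
from h import *
f=[];t=[]
for k in range(10):
    p,d=grab_frame("wrist"); o=manip.observe(); f.append(o['contact_force']);t.append(o['ft_torque'])
c=get_calibration("wrist");K,T=c['K'],c['pose']
print(o['tool_pos'],o['width'],np.mean(f,0).round(3),np.std(f,0).round(3),np.mean(t,0).round(4),np.std(t,0).round(4))
np.savez("pics/w4.npz",p=p,d=d,**c)
i=p.astype(int); r,g,b=i[...,0],i[...,1],i[...,2]
m=(g>1.3*r)&(g>1.2*b)&box(p,(252,160),90)
P=wpts(d,K,T,m); z=np.median(P[:,2]);P=P[abs(P[:,2]-z)<.015]
A=np.c_[P[:,:2]-o['tool_pos'][:2],np.ones(len(P))];s=np.linalg.lstsq(A,P[:,2],rcond=None)[0];print("plane slopes, z at tcp",s)
E
```

```text
time_s: 6.08
tool_pos: [0.4872, -0.184, 0.1685]
orientation: [0.511, -0.502, 0.486, -0.5]
contact_force: [0.1, 0.3, -2.4]
width: 0.048
[ 0.48751726 -0.18417923  0.16953307] 0.04818978435849658 [-0.109 -0.276 -2.454] [0.578 0.49  0.386] [-0.0142  0.0337  0.0185] [0.0367 0.0305 0.034 ]
plane slopes, z at tcp [-0.00766868  0.00251845  0.18519635]
```

The panel is held level, with its underside about 10 mm above TCP z. The wrist moment of about +0.034 Nm (noisy) suggests the balance point is roughly 10–14 mm towards red. Carrying it to the mould.

```bash
python3 -m inch '[-1,-1,0,0.2,0,-1,-2,0,0.3,0,-1,-3,0,0.5,0,-1,-4,0,0.6,0,-1,-4,0,0.6,0,-1,-4,0,0.6,0,-1,-4,0,0.6,0,-1,-4,0,0.6,0,-1,-4,0,0.6,0,-1,-3,0,0.5,0,-1,-2,0,0.3,0,-1,-1,0,0.2,0]'; python3 - <<'E'
from plant import manip
o=manip.observe();print(o['tool_pos'],o['width'])
E
```

```text
time_s: 7.58
tool_pos: [0.5328, 0.1942, 0.1696]
orientation: [0.511, -0.5, 0.487, -0.502]
contact_force: [0.3, -1.1, -2.6]
width: 0.0481
[0.53283364 0.19416584 0.16963789] 0.04810965050627638
```

```bash
python3 -m inch '[-1,-2.5,0,0.3,0,-1,-2.5,0,0.3,0,-1,-1.5,0.5,0.2,0,-1,-0.7,1,0,0,-1,0,1.5,0,0,-1,0,1.5,0,0,-1,0,1,0,0,-1,0,0.5,0,0,-1,0,0,0,0,-1,0,0,0,0]'; python3 - <<'E'
from plant import manip,grab_frame,get_calibration
import numpy as np
from h import *
f=[];t=[]
for k in range(20):
    p,d=grab_frame("wrist" if k<19 else "scene"); o=manip.observe(); f.append(o['contact_force']);t.append(o['ft_torque'])
    if k==18: np.savez("pics/w5.npz",p=p,d=d,**get_calibration("wrist")); cv2.imwrite("pics/w5.png",p[...,::-1])
print(o['tool_pos'],np.mean(f,0).round(3),np.mean(t,0).round(4),np.std(t,0).round(3)/4.4)
E
```

```text
time_s: 8.42
tool_pos: [0.5395, 0.2695, 0.1028]
orientation: [0.51, -0.501, 0.487, -0.502]
contact_force: [-0.7, 0.2, -2.8]
width: 0.0483
[0.53950393 0.27005215 0.10297151] [ 0.057  0.242 -2.469] [ 0.0062  0.0426 -0.0048] [0.00681818 0.00568182 0.00681818]
```

View pics/w5.png

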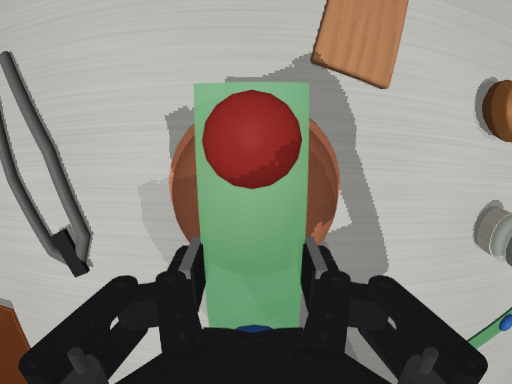

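The wrist view shows the panel over the mould's dome at (252,190), with the tools at the left clear. The averaged moment (30 samples) is about 0.04 Nm at 2.47 N, so the balance point is about 16 mm towards red. I'll shift 5 mm and descend.

```bash
python3 -m inch '[-1,0.2,0,-0.6,0,-1,0,0.8,0,0,-1,0,0.8,0,0,-1,0,0.6,0,0,-1,0,0,0,0,-1,0,0,0,0]'; python3 - <<'E'
from plant import manip
o=manip.observe();print(o['tool_pos'],o['contact_force'])
E
```

```text
time_s: 9.92
tool_pos: [0.533, 0.2673, 0.0777]
orientation: [0.51, -0.501, 0.487, -0.502]
contact_force: [0.2, 0.2, -1.4]
width: 0.0483
[0.53299502 0.26733054 0.07766885] [ 0.15369424  0.16739436 -1.38068661]
```

```bash
python3 -m inch '[-1,0,0.1,0,0,-1,0,0.1,0,0,-1,0,0,0,0]'; python3 -m inch '[-1,0,0.05,0,0,-1,0,0,0,0]';  python3 -m inch '[-1,0,0.05,0,0,-1,0,0,0,0]'
```

```text
time_s: 10.17
tool_pos: [0.5334, 0.2674, 0.0762]
orientation: [0.51, -0.501, 0.487, -0.502]
contact_force: [-1.9, -0.3, 0.2]
width: 0.0483
time_s: 10.33
tool_pos: [0.5335, 0.2676, 0.0763]
orientation: [0.511, -0.501, 0.487, -0.502]
contact_force: [-1.7, -0.4, -0.1]
width: 0.0481
time_s: 10.5
tool_pos: [0.5335, 0.2677, 0.0761]
orientation: [0.511, -0.501, 0.486, -0.502]
contact_force: [-3.3, -1.5, 0.5]
width: 0.0483
```

Contact reached at TCP z 0.076: the weight has come off the wrist. Opening a little.

```bash
cat > tilt.py <<'E'
from plant import manip,grab_frame,get_calibration
from h import *
import sys
o=manip.observe();c=get_calibration("wrist");K,T=c['K'],c['pose'];p,d=grab_frame("wrist")
i=p.astype(int); r,g,b=i[...,0],i[...,1],i[...,2]
B=np.zeros(g.shape,bool);B[20:340,180:325]=1
P=wpts(d,K,T,(g>1.3*r)&(g>1.2*b)&B); P=P[(P[:,2]>.05)&(P[:,2]<.14)]
for k in range(3):
    A=np.c_[P[:,:2]-[.55,.268],np.ones(len(P))];s=np.linalg.lstsq(A,P[:,2],rcond=None)[0];e=abs(A@s-P[:,2]);P=P[e<.003+.01*(k<1)]
rect=cv2.minAreaRect((P[:,:2]*1000).astype(np.float32))
red=wpts(d,K,T,(r>1.8*g)&(r>1.8*b)&B);red=red[red[:,2]>.085] if len(red) else red
print("slopes",s.round(4),"rect",np.round(rect[0],1),np.round(rect[1],1),round(rect[2],1),"x",P[:,0].min().round(4),P[:,0].max().round(4),"tcp",o['tool_pos'].round(4),o['time_s'],len(P))
cv2.imwrite(f"pics/{sys.argv[1]}.png",p[...,::-1])
E
python3 tilt.py t0; python3 -m inch '[0.3,0,0,0,0,0.3,0,0,0,0,0.3,0,0,0,0,0.3,0,0,0,0,0.3,0,0,0,0,0.3,0,0,0,0,0.3,0,0,0,0,0.3,0,0,0,0]'; python3 tilt.py t1;python3 tilt.py t2; python3 tilt.py t3
```

```text
slopes [-0.0069  0.0025  0.0917] rect [553.8 267.5] [127.7  50.6] 2.0 x 0.4898 0.6182 tcp [0.5335 0.2677 0.0761] 10.5 17930
time_s: 11.22
tool_pos: [0.5343, 0.2678, 0.0763]
orientation: [0.511, -0.5, 0.486, -0.502]
contact_force: [-0.1, 0.7, -0.1]
width: 0.0553
slopes [0.2402 0.0073 0.0936] rect [546.2 267.6] [137.3  50.1] 1.8 x 0.4774 0.6153 tcp [0.5343 0.2678 0.0763] 11.2167 16595
slopes [0.1496 0.0047 0.0922] rect [549.3 267.7] [133.8  50.1] 1.9 x 0.4826 0.6169 tcp [0.5343 0.2678 0.0763] 11.2667 17157
slopes [0.0987 0.0027 0.0917] rect [551.  267.7] [131.2  50.3] 2.0 x 0.4852 0.6172 tcp [0.5343 0.2678 0.0763] 11.3167 17340
```

```bash
for k in 1 2 3 4 5 6; do python3 -m inch '[0.3,0,0,0,0,0.3,0,0,0,0,0.3,0,0,0,0]' >/dev/null; python3 tilt.py t4; python3 tilt.py t4; done
```

```text
slopes [0.195  0.0062 0.0928] rect [547.8 267.6] [135.6  50.3] 1.9 x 0.4802 0.6163 tcp [0.5343 0.2678 0.0763] 11.6167 16871
slopes [0.1496 0.0046 0.0922] rect [549.4 267.8] [133.8  50.4] 1.9 x 0.4828 0.6169 tcp [0.5343 0.2678 0.0763] 11.6667 17158
slopes [0.2097 0.0064 0.0931] rect [547.2 267.7] [136.4  50.4] 1.9 x 0.4793 0.6162 tcp [0.5343 0.2678 0.0763] 11.9667 16804
slopes [0.1864 0.006  0.0927] rect [548.2 267.5] [135.   50.5] 2.0 x 0.4807 0.6163 tcp [0.5343 0.2678 0.0763] 12.0167 16977
slopes [0.199  0.006  0.0929] rect [547.7 267.6] [135.7  50.1] 1.9 x 0.4797 0.6162 tcp [0.5343 0.2678 0.0763] 12.3167 16873
slopes [0.1989 0.0061 0.0929] rect [547.6 267.6] [135.7  50.2] 1.9 x 0.4801 0.6162 tcp [0.5343 0.2678 0.0763] 12.3667 16855
slopes [0.199  0.0059 0.0929] rect [547.7 267.7] [135.5  50.2] 1.9 x 0.4801 0.6161 tcp [0.5343 0.2678 0.0763] 12.6667 16864
slopes [0.1989 0.0058 0.0929] rect [547.3 267.6] [136.4  50.3] 1.9 x 0.4798 0.6163 tcp [0.5342 0.2678 0.0763] 12.7167 16873
slopes [0.1988 0.0057 0.0929] rect [547.5 267.6] [136.   50.2] 1.9 x 0.4801 0.6162 tcp [0.5343 0.2678 0.0763] 13.0167 16876
slopes [0.1989 0.0058 0.0929] rect [547.5 267.6] [136.2  50.3] 1.9 x 0.4797 0.6162 tcp [0.5342 0.2678 0.0763] 13.0667 16856
slopes [0.1988 0.0058 0.0929] rect [547.8 267.7] [135.6  50.3] 1.9 x 0.4801 0.6163 tcp [0.5343 0.2678 0.0763] 13.3667 16875
slopes [0.1989 0.0065 0.0929] rect [547.7 267.6] [135.8  50.3] 1.9 x 0.4801 0.6162 tcp [0.5343 0.2678 0.0763] 13.4167 16875
```

The panel settles by itself, tilted 0.20 rad with red up. So its balance point lies about 11.5 mm on the blue side of the apex; the torque estimate was biased. I'll regrip, lift slightly, shift +11.5 mm in x and re-seat.

```bash
python3 -m inch '[0.3,0,0.2,0,0,-1,0,0,0,0,-1,0,0,0,0,-1,0,0,0,0,-1,0,0,0,0,-1,0,0,0,0]'; python3 tilt.py g1; python3 -m inch '[-1,0,-0.3,0,0,-1,0,-0.4,0,0,-1,0,0,0,0,-1,0,0,0,0]';python3 tilt.py g2
```

```text
time_s: 13.97
tool_pos: [0.5346, 0.2682, 0.076]
orientation: [0.512, -0.5, 0.486, -0.502]
contact_force: [-0.2, -1.3, 2.3]
width: 0.0482
slopes [0.1988 0.0058 0.0941] rect [548.7 268. ] [134.   50.3] 1.8 x 0.4819 0.6164 tcp [0.5346 0.2682 0.076 ] 13.9667 17051
time_s: 14.35
tool_pos: [0.534, 0.2681, 0.0825]
orientation: [0.511, -0.5, 0.486, -0.502]
contact_force: [-0.1, -0.6, -2.6]
width: 0.0479
slopes [0.197  0.0062 0.1006] rect [548.3 267.8] [133.8  50.5] 1.9 x 0.4814 0.6158 tcp [0.534  0.2681 0.0825] 14.35 17055
```

```bash
python3 -m inch '[-1,0,0,0.8,0,-1,0,0,0.4,0,-1,0,0,0,0,-1,0,0.3,0,0,-1,0,0,0,0,-1,0,0,0,0]'; python3 -m inch '[-1,0,0.1,0,0,-1,0,0,0,0]';python3 -m inch '[-1,0,0.1,0,0,-1,0,0,0,0]'
```

```text
time_s: 14.9
tool_pos: [0.5476, 0.2682, 0.0789]
orientation: [0.511, -0.5, 0.487, -0.502]
contact_force: [-0.5, 0.2, -2.7]
width: 0.0482
time_s: 15.07
tool_pos: [0.5475, 0.2682, 0.0775]
orientation: [0.511, -0.5, 0.487, -0.502]
contact_force: [0.3, 0.1, -2.7]
width: 0.048
time_s: 15.23
tool_pos: [0.5476, 0.2683, 0.0776]
orientation: [0.511, -0.5, 0.486, -0.502]
contact_force: [-0.4, 0.7, -1.8]
width: 0.0483
```

```bash
python3 -m inch '[-1,0,-0.15,-0.18,0,-1,0,0,0,0,-1,0,0.15,0,0,-1,0,0,0,0]'; python3 -m inch '[-1,0,0.1,0,0,-1,0,0,0,0]';python3 -m inch '[-1,0,0.05,0,0,-1,0,0,0,0]'; python3 tilt.py g3
```

```text
time_s: 15.57
tool_pos: [0.5455, 0.2683, 0.0776]
orientation: [0.511, -0.5, 0.486, -0.502]
contact_force: [0.6, -0.6, -2.5]
width: 0.0481
time_s: 15.73
tool_pos: [0.5457, 0.2685, 0.0773]
orientation: [0.512, -0.5, 0.486, -0.502]
contact_force: [-1.0, -1.5, -0.3]
width: 0.0482
time_s: 15.9
tool_pos: [0.5457, 0.2685, 0.0772]
orientation: [0.512, -0.5, 0.486, -0.502]
contact_force: [-2.3, 0.6, 0.8]
width: 0.0481
slopes [0.1983 0.0058 0.093 ] rect [560.  268.2] [133.5  50.6] 1.9 x 0.493 0.6275 tcp [0.5457 0.2685 0.0772] 15.9 17075
```

Seated. Opening slightly and letting it settle.

```bash
python3 -m inch '[0.3,0,0,0,0,0.3,0,0,0,0,0.3,0,0,0,0,0.3,0,0,0,0,0.3,0,0,0,0,0.3,0,0,0,0,0.3,0,0,0,0,0.3,0,0,0,0]'; for k in 1 2 3; do python3 -m inch '[0.3,0,0,0,0,0.3,0,0,0,0,0.3,0,0,0,0,0.3,0,0,0,0,0.3,0,0,0,0,0.3,0,0,0,0]'>/dev/null; python3 tilt.py t5; done;python3 tilt.py t5
```

```text
time_s: 16.62
tool_pos: [0.5461, 0.2686, 0.0767]
orientation: [0.512, -0.5, 0.486, -0.502]
contact_force: [0.1, 0.3, 0.8]
width: 0.0555
slopes [ 0.0442 -0.0063  0.0914] rect [564.5 268.6] [128.4  50.2] 1.7 x 0.5 0.6293 tcp [0.5461 0.2686 0.0767] 17.1167 17557
slopes [-0.0013 -0.0083  0.0913] rect [565.3 270. ] [127.4  52.8] 1.8 x 0.5014 0.6297 tcp [0.5461 0.2686 0.0767] 17.6667 17622
slopes [-0.0015 -0.0084  0.0913] rect [565.2 268.7] [127.6  50.1] 1.8 x 0.5011 0.6297 tcp [0.5461 0.2686 0.0767] 18.2167 17627
slopes [-0.0015 -0.0083  0.0913] rect [565.2 268.6] [127.5  50.2] 1.8 x 0.5012 0.6297 tcp [0.5461 0.2686 0.0767] 18.2667 17611
```

The panel is level: slope −0.0015, against a bias of about −0.007 when it was known to be flat. Opening fully and backing straight up, then checking.

```bash
python3 -m inch '[0.6,0,0,0,0,0.8,0,0,0,0,1,0,0,0,0,1,0,0,0,0,1,0,0,0,0,1,0,0,0,0]'; python3 tilt.py t6; python3 -m inch '[1,0,-0.5,0,0,1,0,-1,0,0,1,0,-2,0,0,1,0,-3,0,0,1,0,-3,0,0,1,0,-3,0,0,1,0,-2,0,0,1,0,0,0,0,1,0,0,0,0,1,0,0,0,0,1,0,0,0,0]'; python3 tilt.py t7;  python3 -m inch '[1,0,0,0,0,1,0,0,0,0,1,0,0,0,0,1,0,0,0,0]'>/dev/null; python3 tilt.py t8
python3 - <<'E'
from plant import grab_frame,get_calibration,manip
from h import *
p,d=grab_frame("scene");c=get_calibration("scene")
i=p.astype(int); r,g,b=i[...,0],i[...,1],i[...,2]
P=pts(d,c['K'],c['pose'],(g>1.3*r)&(g>1.2*b)&box(p,(341,205),45));P=P[(P[:,2]>.07)&(P[:,2]<.12)]
A=np.c_[P[:,:2]-[.55,.268],np.ones(len(P))];print("scene slopes",np.linalg.lstsq(A,P[:,2],rcond=None)[0],len(P),P.mean(0),manip.observe()['contact_force'])
cv2.imwrite("pics/s2.png",cv2.resize(p[...,::-1],(800,600)))
E
```

```text
time_s: 18.82
tool_pos: [0.5461, 0.2686, 0.0767]
orientation: [0.512, -0.5, 0.486, -0.502]
contact_force: [-0.0, 1.2, 0.2]
width: 0.0854
slopes [-0.0014 -0.0074  0.0913] rect [565.1 268.7] [127.7  50.2] 1.8 x 0.501 0.6297 tcp [0.5461 0.2686 0.0767] 18.8167 17635
time_s: 19.78
tool_pos: [0.5406, 0.2686, 0.2344]
orientation: [0.512, -0.499, 0.486, -0.502]
contact_force: [0.3, 0.3, -0.1]
width: 0.0853
slopes [-0.0006 -0.0072  0.0913] rect [543.9 268.2] [169.7  49.8] 2.0 x 0.4591 0.629 tcp [0.5406 0.2686 0.2344] 19.7833 5167
slopes [-0.0008 -0.0082  0.0913] rect [543.9 268.1] [169.   49.8] 1.9 x 0.4591 0.6287 tcp [0.5398 0.2682 0.2309] 20.1667 5284
scene slopes [ 0.00120619 -0.01378697  0.09118881] 447 [0.54977881 0.26770507 0.09119261] [-0.26502572  0.56631732  0.24814682]
```

View pics/s2.png

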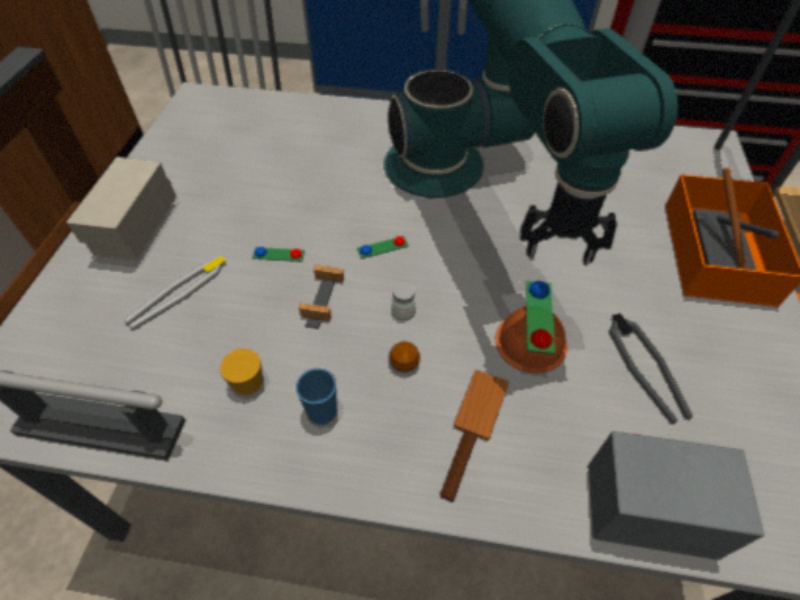

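The panel sits level on the dome at (540,318), the gripper is clear above it at (570,230), and the bystanders look undisturbed. Handing in.

```bash
python3 -c "
from plant import finish_job;print(finish_job())"
```

```text
the job is handed in; nothing more can be done
None
```

The green panel now rests level and still on the mould's dome, bosses up, with the gripper clear above it. I handed the job in at about 20 s.

- **Placing:** I gripped the panel across its middle and set it gently on the dome. It settled tilted about 0.2 rad, red end up. I regripped it, moved it about 11.5 mm towards +x and re-seated it, and it then settled level.
- **Last checks:**
  - The panel's slope is under about 0.01 rad by the wrist camera and 0.014 rad by the scene camera (limit 0.06).
  - Its middle is about 6 mm from the apex, and its underside is at about 85 mm.
  - It did not move over repeated frames. Contact forces stayed at a few newtons, and by eye the bystanders look undisturbed.
- **Disagreement:** the wrist-moment estimate put the balance point about 16 mm towards red. The observed tilt showed it only about 5 mm towards red, so I used the tilt.

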